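# Vent a test canister and rock out its tight plug

## Task

Vent the blue test canister by throwing its red lever fully over, away from the front, while the plug is still in. Then work the orange-handled tapered plug out: it is too tight to pull straight, and the canister must not come up out of its cradle with it, so lean the plug to one side and then the other, a few times, while lifting lightly until it comes free. Put the plug down gently inside the empty slate-blue parts bin next to the fixture, not dropped in, and leave the bin and the other things where they are.

Things in the scene. Friction and masses are not known exactly. Their poses are not given: they have to be found in the camera images.
- fixture: fixed grey base plate 160 (x) x 210 (y) x 12 mm carrying the canister and the vent lever; origin at the centre of its underside on the desk, z up. The gauge on the canister looks to its -x (front). The canister's axis is at x 0, y -35 mm; the lever's block is at x 0, y +65 mm.
- neck_rim (a point): fixed point: the centre of the canister's open rim as it stands home in the cradle, 125 mm above the desk. Neck outer radius 38 mm, bore radius 32 mm.
- canister (a joint): height in m by which the blue canister (90 mm diameter, 113 mm tall, 1.2 kg) is raised out of its steel cradle ring (outer diameter 106 mm, 36 mm tall); 0 = home. The cradle lets it slide straight up but not tip; about 17 N lifts it, and it sinks back when let go. A straight pull of more than 25 N would be needed to draw the plug.
- vent (a joint): angle of the red vent lever in rad: 0 = leaning to the fixture's -x (closed, start), 1.0 = leaning as far to its +x (vent open). It swings about the fixture's y axis and stays where it is left; a light push at the tip moves it.
- vent_tip (a point): the centre of the lever's tip (moves with it). Its pivot lies about 100 mm away down the lever, midway between both end positions; the tip travels about 96 mm in the fixture's +x and rises by 12 mm at mid-travel.
- plug_grip (a point): centre of the plug's orange handle, a bar 30 (x) x 56 (y) x 48 (z) mm; plug axes: z up along its axis, handle thin along x. It stands 83 mm above the plug's foot, 37 mm above its seat. Below the handle: an orange flange (radius 36 mm, 8 mm thick; its underside, the seat, rests on the rim), then a black rubber taper 46 mm deep. Plug 107 mm tall, 0.18 kg.
- plug_foot (a point): centre of the plug's underside (radius 18 mm), same axes; 46 mm below the rim when home. An elastic lip 18 mm down the neck holds two beads on the taper, which pass it at 6 and 15 mm of rise. Leaning the plug 0.2 rad about the far edge of its flange, in any direction, lifts the near side by 12 mm and one bead past there; then lean the other way; then both again, 10 mm higher.
- bin: loose slate-blue open parts bin, 152 (x) x 103 (y) x 78 mm, walls 3 mm, floor 2 mm, 0.5 kg; origin at the centre of its underside; its front (-x) wall is only 41 mm high. Inside about 143 x 92 mm.
- tape_measure_mid (a point): bystander: yellow tape measure, 34 x 94 x 62 mm, its centre
- pliers_mid (a point): bystander: blue pliers lying flat, 55 x 176 x 14 mm, their centre
- pill_bottle_mid (a point): bystander: small orange bottle with red cap, 40 x 40 x 68 mm, its centre
There are look-alikes about, which are no part of the job. Of the things like the part that bears plug_grip, leave any that is yellow; of the rest the larger one is meant.

How it is judged (in metres and radians):
On the way, in this order (a step that is already met when the one before it is completed fails the run):
1. the vent lever is thrown over (past 0.8 rad) with the plug still home and upright (value of joint vent above 0.8 rad and z of plug_foot in the frame of fixture below 0.083 m and angle between plug_foot's own z axis and vertical below 0.05 rad), for 0.1 s.
2. the plug is leaned over by more than 0.08 rad while its foot is still in the neck (angle between plug_foot's own z axis and vertical above 0.08 rad and horizontal distance between plug_foot and neck_rim below 0.025 m and height (world z) of plug_foot below 0.12 m), for 0.02 s.
3. the plug is out: its foot is above the rim (height (world z) of plug_foot above 0.13 m), for 0.1 s.
At the end, for the whole second after the job is handed in: The plug lies or stands at rest wholly inside the bin (handle centre and foot between its walls, handle centre below 95 mm, foot below 60 mm), the vent lever is past 0.8 rad, and the canister is home in its cradle (raised less than 4 mm) (x of plug_grip in the frame of bin between -0.072 and 0.074 m and y of plug_grip in the frame of bin between -0.047 and 0.047 m and x of plug_foot in the frame of bin between -0.072 and 0.074 m and y of plug_foot in the frame of bin between -0.047 and 0.047 m and height (world z) of plug_grip below 0.095 m and height (world z) of plug_foot below 0.06 m and linear speed of plug below 0.03 m/s and value of joint vent above 0.8 rad and value of joint canister below 0.004 m); the robot touches nothing.
It fails at once if the canister is pulled up out of its cradle by more than 15 mm (value of joint canister above 0.015 m).
It fails at once if the plug is dropped: it moves faster than 0.9 m/s (a fall of about 4 cm) with no finger on it (contact force between the fingers and plug below 0.1 N and linear speed of plug above 0.9 m/s).
It fails at once if the bin is pushed more than 50 mm or tipped (distance of bin from where it was at the start of the episode above 0.05 m or angle between bin's own z axis and vertical above 0.3 rad).
It fails at once if a bystander is moved more than 30 mm (distance of any of tape_measure_mid, pliers_mid, pill_bottle_mid from where it was at the start of the episode above 0.03 m).
It also fails if it takes over 56 s, if anything falls off the work surface, if the arm or the gripper's body presses on something with over 40 N, if the wrist force passes 120 N, or if a joint passes its speed limit or range.

## Robot

A 7-joint arm with a two-finger parallel gripper is mounted at the origin on a cart in front of the work surface, level with it; the furniture and walls round the work are solid. World frame = base frame: x ahead of the robot, y to its left, z up, the work surface at z = 0. Lengths are in mm, angles in rad, forces in N, time in s.
With the tool pointing down it reaches from about 350 to 775 mm from the base axis. Payload 3.1 kg.
Tool frame: the origin (TCP) lies midway between the tips of the shut fingers; the grasp point (between the pads) lies 19 mm behind it (r.pinch_z is the distance from the TCP to the grasp point, in mm); x points along the fingers, z is the direction in which the jaws open and shut, and the axes are right-handed (so a half turn about x gives the same grasp; the last joint's range is limited). The gripper opens to 85 mm and grips with 20 to 120 N. Pads are 22 mm wide; open, the fingers measure 114 mm over their backs; the gripper's body (76 mm by 85 mm) begins 54 mm behind the grasp point. The pads swing forward as they close: fully open they stand 13 mm farther back than shut.
Start: joints at [-1.148, 0.311, 0.014, 1.512, -0.004, 1.319, -0.027], TCP at [246.511, 491.68, 231.304] pointing down, gripper open.
Joint ranges: [-2.7, 2.7], [-0.3, 1.91], [-1.27, 1.3], [0.12, 2.57], [-1.44, 4.58], [0.2, 2.03], [-3.05, 3.05]. Speed limits (rad/s): [2.79, 2.79, 3.14, 3.14, 3.14, 3.14, 3.14].

## Interface

Orientations are given as a rotation vector (axis times angle).
In Python, from cell import r, viewer gives the robot as it stands.
- The arm moves only by the tool servo_tool, never from a script. Its argument "targets" is a list of rows, each a list of 7 numbers: the shift along the tool's x, y, z in m, then the turn, a rotation vector about the tool's x, y, z in degrees, then the gripper command: -1 is fully open, 1 is shut, values between are in proportion. A call has 1 to 20 rows; each row shifts and turns the pose as measured when the row begins, along the tool's axes as they then stand; what a row does not reach is not made up. A row lasts 1/12 s, in which the tool goes at most 41.7 mm and 7.16 degrees, less where a joint would pass 70% of its speed; a pose out of reach is approached as far as the arm can. A call is refused whole if a number of a shift passes 0.0417 or a number of a turn 7.16, either way. A call with a gripper value outside its range is refused whole. The fingers move at their own pace and stop on an object; "grip_force" is the grip in N (left out, the last holds). Time passes only in rows, so rows that do not move let the fingers close. It gives the time, the measured TCP pose, the force and the opening at its end, in the units of the state.
- r.get_state(): the state, without advancing time (a new reading comes with each control period).
- viewer.get_image(name): name is "scene" or "top" or "wrist"; returns a dict with "image" (384x512x3 uint8, blue, green, red), "mtx" (3x3 intrinsics, pixels), "rvec" (rotation vector, rad) and "tvec" (3), from world to camera coordinates, as OpenCV has them. Camera axes: x right, y down, z forward; pixel columns grow to the right and rows downward; lengths in mm; the calibration is good to about 2 mm. A picture is of the moment at which its call begins. There is no depth.
- r.sign_off(): hands the job in, once; it reports no verdict.
The state is a dict: "time": time; "joint_pos": joint angles; "qvel": joint speeds; "tau": joint torques, N m; "tool_pos": TCP position; "tcp_rot": TCP orientation; "contact_force": force on the tool from outside, world axes, zero at the start; "ft_torque": the same for the moment, N m; "width": finger opening in mm.
Only numpy, scipy, OpenCV 4.12 (cv2) and the standard library are available. Lean on these libraries where they do the work, as an engineer would, in place of code of your own. Each camera call takes 0.05 s, during which the arm holds its last target. There are 200 camera calls.

## Working session

There is one attempt and no reset: what is moved stays moved. The work goes in short steps, Python scripts to look and compute and a tool call to move; the robot and the scene stay as the last step left them, time stands still between calls to the robot, and variables do not carry over. Pictures are saved under pics/ and viewed, about 8 in all and at most 12, crops included, and the job is handed in when it is done.

Besides the shell and the picture viewer there is one more tool, called after "Call:" by a JSON object that holds its "method" and its "body". servo_tool: Moves the arm, as the interface text tells. Its arguments: {"type":"object","properties":{"targets":{"type":"array"},"grip_force":{"type":"number"}},"required":["targets"]}

```bash
ls; mkdir -p pics; cat > h.py <<'E'
import numpy as np, cv2
from cell import r, viewer
def shot(n,f):
    d=viewer.get_image(n); cv2.imwrite('pics/'+f+'.png',d['image']); np.savez('pics/'+f+'.npz',**{k:d[k] for k in('mtx','rvec','tvec')}); return d
def ray(d,u,v):
    R=cv2.Rodrigues(np.array(d['rvec'],float))[0]; t=np.array(d['tvec'],float).ravel()
    return -R.T@t, R.T@np.linalg.solve(np.array(d['mtx'],float),[u,v,1.])
def onz(d,u,v,z):
    o,k=ray(d,u,v); return o+k*(z-o[2])/k[2]
def load(f): return np.load('pics/'+f+'.npz')
def proj(d,P): return cv2.projectPoints(np.array(P,float).reshape(-1,3),d['rvec'].astype(float),d['tvec'].astype(float),d['mtx'].astype(float),None)[0].reshape(-1,2)
E
python3 - <<'E'
from h import *
a=shot('scene','s0');b=shot('top','t0')
s=r.get_state();print(s)
R=cv2.Rodrigues(np.array(s['tcp_rot'],float))[0];print(R.round(3))
E
```

```text
pics
{'time': 0.1, 'joint_pos': array([-1.14771443,  0.31166592,  0.01397045,  1.51291887, -0.0044079 ,
        1.31918889, -0.02717964]), 'qvel': array([-0.00024603, -0.00319336,  0.00036592, -0.00576554,  0.00164635,
       -0.00134347,  0.00043631]), 'tau': array([ 5.65872651e-04, -3.80850005e+01,  1.46597321e-01, -2.31238854e+01,
        1.23440594e-02,  8.11611651e-03,  1.16513146e-07]), 'tool_pos': array([246.20411975, 491.07789321, 230.3095832 ]), 'tcp_rot': array([-0.86169398,  1.39572055,  0.85973907]), 'contact_force': array([-0.61469809,  0.15109124,  0.40125974]), 'ft_torque': array([0.00984747, 0.00353497, 0.05707719]), 'width': 85.26115652486477}
[[-0.001 -0.894  0.448]
 [-0.002  0.448  0.894]
 [-1.    -0.    -0.002]]
```

View pics/s0.png

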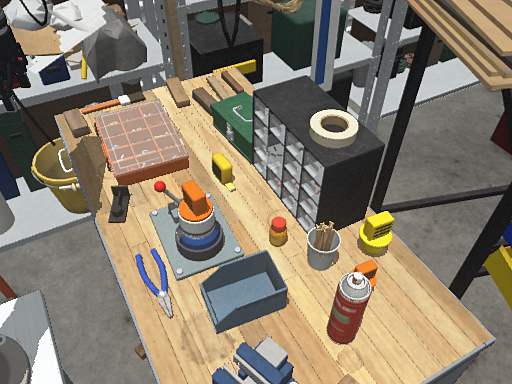

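View pics/t0.png

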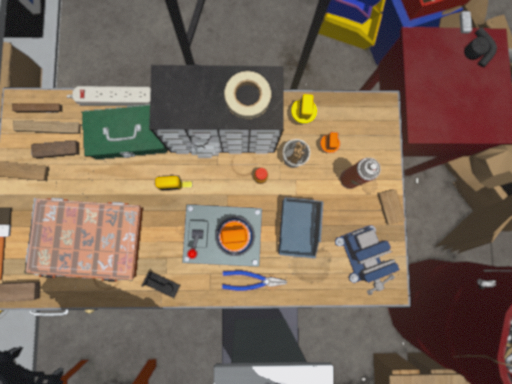

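The scene camera shows the fixture with the plug in the canister (190,200), the lever's ball (160,186) and the bin (243,290). In the top view these are at the plug (233,235), ball (192,254) and bin (299,227). The yellow and small orange look-alikes are far off.

```bash
python3 - <<'E'
from h import *
d=load('t0');im=cv2.imread('pics/t0.png');s=load('s0');si=cv2.imread('pics/s0.png')
hsv=cv2.cvtColor(im,cv2.COLOR_BGR2HSV);hs=cv2.cvtColor(si,cv2.COLOR_BGR2HSV)
for n,q,z in [('tl',(184,205),12),('tr',(261,205),12),('bl',(183,264),12),('br',(260,265),12),('plug',(233,235),185),('ball',(192,254),115),
 ('bin tl',(281,197),78),('bin tr',(322,200),78),('bin bl',(277,254),41),('bin br',(318,257),41),('tape',(170,183),62),('pl',(250,280),14),('bottle',(261,174),68)]:
    print(n,onz(d,*q,z).round(0))
print('cam',ray(d,0,0)[0],ray(s,0,0)[0])
# orange / red blobs
for nm,i,h,box in (('t',im,hsv,(170,190,335,300)),('s',si,hs,(140,170,260,260))):
    x0,y0,x1,y1=box
    for c,m in (('orange',cv2.inRange(h,(6,180,120),(16,255,255))),('red',cv2.inRange(h,(0,200,120),(3,255,255))|cv2.inRange(h,(175,200,120),(180,255,255)))):
        mm=np.zeros_like(m);mm[y0:y1,x0:x1]=m[y0:y1,x0:x1]
        n,l,st,ce=cv2.connectedComponentsWithStats(mm)
        print(nm,c,[(st[k].tolist(),ce[k].round(1).tolist()) for k in range(1,n) if st[k,4]>15])
a=cv2.resize(im[190:300,175:335],None,fx=4,fy=4,interpolation=cv2.INTER_CUBIC)
cv2.imwrite('pics/t0c.png',a[:, :])
E
```

```text
tl [579. 243.  12.]
tr [579.  30.  12.]
bl [419. 243.  12.]
br [415.  34.  12.]
plug [497. 104. 185.]
ball [451. 205. 115.]
bin tl [595. -19.  78.]
bin tr [ 587. -126.   78.]
bin bl [446. -10.  41.]
bin br [ 437. -119.   41.]
tape [633. 273.  62.]
pl [375.  61.  14.]
bottle [657.  33.  68.]
cam [ 497.25510267   83.37916313 1041.6284628 ] [ 297.92605014 -507.76576121  832.3859457 ]
t orange [([221, 222, 27, 28, 471], [233.3, 234.0])]
t red [([189, 250, 7, 8, 43], [192.0, 253.4])]
s orange [([179, 180, 34, 41, 798], [194.2, 202.5])]
s red [([155, 182, 10, 8, 51], [159.1, 185.2])]
```

View pics/t0c.png

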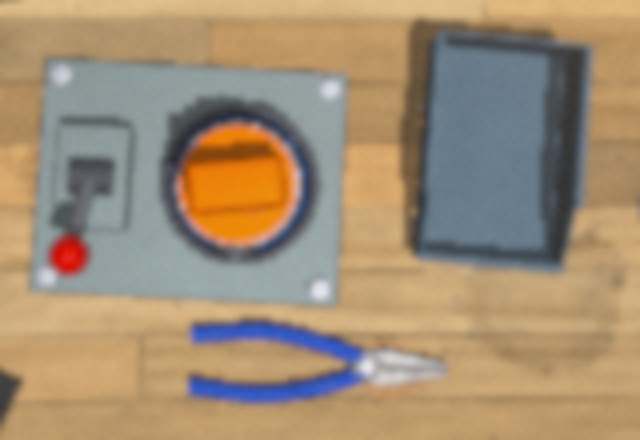

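```bash
cat >> h.py <<'E'
def tri(d1,p1,d2,p2):
    A=[];b=[]
    for d,p in((d1,p1),(d2,p2)):
        o,k=ray(d,*p);k=k/np.linalg.norm(k);M=np.eye(3)-np.outer(k,k);A.append(M);b.append(M@o)
    return np.linalg.lstsq(np.vstack(A),np.hstack(b),rcond=None)[0]
def goto(P,yaw=None):
    "total shift in tool axes (m) and turn (deg) to tool-down with tool z at world yaw"
    s=r.get_state();R=cv2.Rodrigues(np.array(s['tcp_rot'],float))[0]
    print('tcp',s['tool_pos'].round(1),'F',s['contact_force'].round(1),'w',round(s['width'],1),'t',round(s['time'],2),'shift mm',(R.T@(np.array(P)-s['tool_pos'])).round(1))
    if yaw is not None:
        z=np.array([np.cos(yaw),np.sin(yaw),0]);x=np.array([0,0,-1.]);T=np.array([x,np.cross(z,x),z]).T
        print('turn',np.degrees(cv2.Rodrigues(R.T@T)[0].ravel()).round(1))
E
python3 - <<'E'
from h import *
d=load('t0');s=load('s0')
C=[onz(d,175+u/4,190+v/4,12) for u,v in((47,58),(346,73),(30,290),(337,302))]
C=np.array(C);o=C.mean(0);print(C.round(0),o.round(1))
y=(C[0]+C[2]-C[1]-C[3]);x=(C[0]+C[1]-C[2]-C[3]);print('yaw from x',np.arctan2(x[1],x[0]),'from y',np.arctan2(-y[0],y[1]))
a=np.mean([np.arctan2(x[1],x[0]),np.arctan2(-y[0],y[1])]);Rm=np.array([[np.cos(a),-np.sin(a)],[np.sin(a),np.cos(a)]])
print('neck',o[:2]+Rm@[0,-35],'lev',o[:2]+Rm@[0,65],'tip0',o[:2]+Rm@[-48,65],'tip1',o[:2]+Rm@[48,65])
print('ball',tri(d,(192,253.4),s,(159.1,185.2)))
H=np.array([onz(d,175+u/4,190+v/4,186)[:2] for u,v in((184,162),(283,148),(193,213),(288,203))]);print('handle top',H.round(0),H.mean(0))
print('flange',onz(d,175+238/4,190+186/4,133))
goto((400,210,200),.1)
E
```

```text
[[580. 236.  12.]
 [570.  29.  12.]
 [423. 244.  12.]
 [414.  36.  12.]] [496.7 136.2  12. ]
yaw from x -0.05027946329636893 from y -0.04786292054285513
neck [495.02189094 101.28768558] lev [499.92704099 201.16731064] tip0 [451.98482096 203.52178267] tip1 [547.86926102 198.81283862]
ball [452.46165132 204.22073215 124.65089114]
handle top [[507. 131.]
 [515.  75.]
 [478. 126.]
 [483.  72.]] [495.75815731 100.78415403]
flange [492.92238569 101.28922764 133.        ]
tcp [246.2 491.1 230.3] F [-0.6  0.2  0.4] w 85.3 t 0.1 shift mm [  30.7 -263.4 -182.3]
turn [57.6 -0.1  0.1]
```

Call:
{"method": "servo_tool", "body": {"targets": [[0, 0, 0, 6.4, 0, 0, 1], [0, 0, 0, 6.4, 0, 0, 1], [0, 0, 0, 6.4, 0, 0, 1], [0, 0, 0, 6.4, 0, 0, 1], [0, 0, 0, 6.4, 0, 0, 1], [0, 0, 0, 6.4, 0, 0, 1], [0, 0, 0, 6.4, 0, 0, 1], [0, 0, 0, 6.4, 0, 0, 1], [0, 0, 0, 6.4, 0, 0, 1], [0.003, -0.0295, 0.0125, 0, 0, 0, 1], [0.003, -0.0295, 0.0125, 0, 0, 0, 1], [0.003, -0.0295, 0.0125, 0, 0, 0, 1], [0.003, -0.0295, 0.0125, 0, 0, 0, 1], [0.003, -0.0295, 0.0125, 0, 0, 0, 1], [0.003, -0.0295, 0.0125, 0, 0, 0, 1], [0.003, -0.0295, 0.0125, 0, 0, 0, 1], [0.003, -0.0295, 0.0125, 0, 0, 0, 1], [0.003, -0.0295, 0.0125, 0, 0, 0, 1], [0.003, -0.0295, 0.0125, 0, 0, 0, 1]], "grip_force": 80}}

```text
time: 1.68
tool_pos: [381.6, 194.3, 189.9]
tcp_rot: [-0.067, 1.586, 0.044]
contact_force: [1.3, 0.4, -0.7]
width: 0.2
```

```bash
python3 -c "
from h import *
goto((400,206,115),.0)"
```

```text
tcp [381.6 194.3 189.9] F [ 1.3  0.4 -0.7] w 0.2 t 1.68 shift mm [74.5 11.4 20.4]
turn [ 4.  -0.9  0.8]
```

Call:
{"method": "servo_tool", "body": {"targets": [[0.018, 0.0028, 0.005, 2, -0.4, 0.4, 1], [0.018, 0.0028, 0.005, 2, -0.4, 0.4, 1], [0.018, 0.0028, 0.005, 0, 0, 0, 1], [0.018, 0.0028, 0.005, 0, 0, 0, 1], [0.003, 0, 0, 0, 0, 0, 1], [0, 0, 0, 0, 0, 0, 1]]}}

```text
time: 2.18
tool_pos: [405.4, 193.0, 111.6]
tcp_rot: [0.016, 1.571, -0.023]
contact_force: [-0.2, -0.5, 0.2]
width: 0.1
```

```bash
python3 -c "
from h import *
goto((520,202,115),.0)"
```

```text
tcp [405.4 193.  111.6] F [-0.2 -0.5  0.2] w 0.1 t 2.18 shift mm [ -3.4  11.8 114.3]
turn [-1.4 -0.   0.2]
```

Call:
{"method": "servo_tool", "body": {"targets": [[-0.001, 0.006, 0.004, 0, 0, 0, 1], [-0.001, 0.005, 0.006, 0, 0, 0, 1], [0, 0, 0.01, 0, 0, 0, 1], [0, 0, 0.01, 0, 0, 0, 1], [0, 0, 0.01, 0, 0, 0, 1], [0, 0, 0.01, 0, 0, 0, 1], [0, 0, 0.01, 0, 0, 0, 1], [0, 0, 0.01, 0, 0, 0, 1], [0, 0, 0.01, 0, 0, 0, 1], [0, 0, 0.01, 0, 0, 0, 1], [0, 0, 0.01, 0, 0, 0, 1], [0, 0, 0.01, 0, 0, 0, 1], [0, 0, 0, 0, 0, 0, 1]]}}

```text
time: 3.27
tool_pos: [528.2, 210.2, 124.7]
tcp_rot: [0.013, 1.563, -0.006]
contact_force: [-0.1, -1.4, 1.0]
width: -0.4
```

```bash
python3 - <<'E'
from h import *
goto((530,200,115),.0)
a=shot('scene','s1');shot('top','t1')
cv2.imwrite('pics/s1c.png',cv2.resize(a['image'][120:300,90:310],None,fx=3,fy=3,interpolation=cv2.INTER_CUBIC))
E
```

```text
tcp [528.2 210.2 124.7] F [-0.1 -1.4  1. ] w -0.4 t 3.27 shift mm [  9.6 -10.2   1.8]
turn [-0.7  0.4 -0.3]
```

View pics/s1c.png

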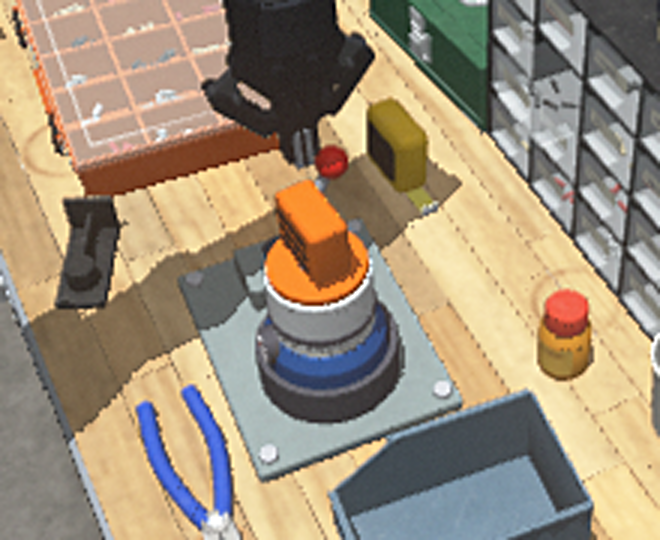

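The lever ball at crop (332,162) has moved with the fingers. There is no stop force yet, so it needs more push.

Call:
{"method": "servo_tool", "body": {"targets": [[0.004, -0.003, 0.007, 0, 0, 0, 1], [0.003, -0.003, 0.007, 0, 0, 0, 1], [0, -0.002, 0.006, 0, 0, 0, 1], [0, 0, 0.005, 0, 0, 0, 1]]}}

```text
time: 3.7
tool_pos: [529.2, 210.7, 122.8]
tcp_rot: [0.012, 1.612, 0.013]
contact_force: [-7.9, -3.5, 5.3]
width: -0.1
```

```bash
python3 - <<'E'
from h import *
goto((530,200,115),.0)
d=shot('scene','s2');h=cv2.cvtColor(d['image'],cv2.COLOR_BGR2HSV)
m=cv2.inRange(h,(0,180,70),(3,255,255))|cv2.inRange(h,(175,180,70),(180,255,255));m[:140]=0;m[190:]=0;m[:,:185]=0;m[:,230:]=0
n,l,st,ce=cv2.connectedComponentsWithStats(m);print(st[1:],ce[1:])
u,v=ce[1+st[1:,4].argmax()];o,k=ray(d,u,v)
p=o+k*(199-o[1])/k[1];print(p)
E
```

```text
tcp [529.2 210.7 122.8] F [-7.9 -3.5  5.3] w -0.1 t 3.7 shift mm [  7.6 -10.8   1.1]
turn [ 0.  -2.3 -0.9]
[[196 169  10  10  81]] [[200.55555556 173.83950617]]
[549.03963059 199.         120.54867152]
```

Call:
{"method": "servo_tool", "body": {"targets": [[-0.002, 0, -0.015, 0, 0, 0, 1], [-0.01, 0, -0.02, 0, 0, 0, 1], [-0.03, 0, -0.01, 1.7, 0, 0, 0.5], [-0.04, 0, 0, 1.7, 0, 0, -1], [-0.03, 0, 0, 1.7, 0, 0, -1], [-0.01, 0, 0, 1.7, 0, 0, -1], [0, 0, 0, 0, 0, 0, -1], [0, 0, 0, 0, 0, 0, -1]]}}

```text
time: 4.42
tool_pos: [482.4, 208.2, 249.8]
tcp_rot: [0.103, 1.62, -0.084]
contact_force: [0.4, 0.8, -0.2]
width: 72.5
```

```bash
python3 -c "
from h import *
goto((495.5,101,220),.12)"
```

```text
tcp [482.4 208.2 249.8] F [ 0.4  0.8 -0.2] w 72.5 t 4.42 shift mm [  27.5 -105.2   27.1]
turn [-13.6  -2.9  -0.9]
```

Call:
{"method": "servo_tool", "body": {"targets": [[0, 0, 0, -6.8, -1.5, -0.4, -1], [0, 0, 0, -6.8, -1.4, -0.4, -1], [0, -0.02, 0, 0, 0, 0, -1], [0, -0.022, 0, 0, 0, 0, -1], [0, -0.022, 0, 0, 0, 0, -1], [0, -0.022, 0, 0, 0, 0, -1], [0, -0.012, 0, 0, 0, 0, -1], [0, 0, 0, 0, 0, 0, -1]]}}

```text
time: 5.08
tool_pos: [489.1, 108.5, 237.1]
tcp_rot: [-0.119, 1.585, 0.112]
contact_force: [0.1, -0.0, 0.1]
width: 85.4
```

```bash
python3 -c "
from h import *
goto((495.5,101,220),.12)"
```

```text
tcp [489.1 108.5 237.1] F [ 0.1 -0.   0.1] w 85.4 t 5.08 shift mm [17.  -8.3  5.6]
turn [ 1.5 -1.   0.2]
```

Call:
{"method": "servo_tool", "body": {"targets": [[0.01, -0.005, 0.003, 1.5, -1, 0, -1], [0.0, -0.004, 0.003, 0, 0, 0, -1], [0, 0, 0, 0, 0, 0, -1], [0, 0, 0, 0, 0, 0, -1]]}}

```text
time: 5.42
tool_pos: [493.6, 101.4, 222.7]
tcp_rot: [-0.099, 1.576, 0.093]
contact_force: [0.1, 0.9, 0.9]
width: 85.0
```

```bash
python3 - <<'E'
from h import *
goto((495.5,101,141),.12)
d=shot('wrist','w3');cv2.imwrite('pics/w3c.png',d['image'])
s=shot('scene','s3');h=cv2.cvtColor(s['image'],cv2.COLOR_BGR2HSV)
print(proj(d,[[495.5,101,186],[495.5,101,133]]))
E
```

```text
tcp [493.6 101.4 222.7] F [0.1 0.9 0.9] w 85.0 t 5.42 shift mm [81.7 -0.4  2.5]
turn [ 0.1 -0.5  0.2]
[[258.10234992 226.80289106]
 [258.23761696 198.70316212]]
```

View pics/w3c.png

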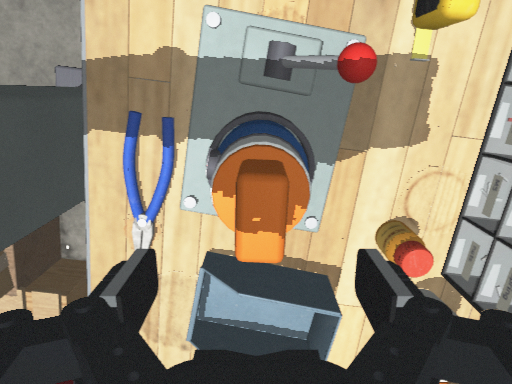

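The wrist view shows the lever thrown over, with the ball at (357,62), and the handle (236–286, 160–262) squarely between the open jaws. I'm descending.

Call:
{"method": "servo_tool", "body": {"targets": [[0.015, 0, 0.002, 0, -0.4, 0, -1], [0.018, 0, 0.002, 0, 0, 0, -1], [0.018, 0, 0, 0, 0, 0, -1], [0.014, 0, 0, 0, 0, 0, -1], [0.008, 0, 0, 0, 0, 0, -1], [0.004, 0, 0, 0, 0, 0, -1], [0, 0, 0, 0, 0, 0, -1]]}}

```text
time: 6.1
tool_pos: [501.3, 108.8, 146.7]
tcp_rot: [-0.104, 1.56, 0.106]
contact_force: [-0.7, -0.4, 0.4]
width: 85.1
```

```bash
python3 -c "
from h import *
goto((496,101,141),.12)"
```

```text
tcp [501.3 108.8 146.7] F [-0.7 -0.4  0.4] w 85.1 t 6.1 shift mm [ 5.6 -7.  -6.4]
turn [ 0.8  0.5 -0.1]
```

Call:
{"method": "servo_tool", "body": {"targets": [[0.003, -0.005, -0.004, 0.4, 0.5, 0, -1], [0.002, -0.002, -0.002, 0, 0, 0, -1], [0, 0, 0, 0, 0, 0, -1]]}}

```text
time: 6.35
tool_pos: [497.2, 101.3, 143.0]
tcp_rot: [-0.099, 1.566, 0.101]
contact_force: [-0.2, -0.6, -0.7]
width: 85.8
```

```bash
python3 -c "
from h import *
goto((496,101,141),.12)"
```

```text
tcp [497.2 101.3 143. ] F [-0.2 -0.6 -0.7] w 85.8 t 6.35 shift mm [ 2.  -0.2 -1.3]
turn [ 0.4  0.1 -0.1]
```

Call:
{"method": "servo_tool", "body": {"targets": [[0.001, 0, -0.001, 0.3, 0, 0, 0], [0, 0, 0, 0, 0, 0, 0.3], [0, 0, 0, 0, 0, 0, 0.4], [0, 0, 0, 0, 0, 0, 0.6], [0, 0, 0, 0, 0, 0, 1], [0, 0, 0, 0, 0, 0, 1], [0, 0, 0, 0, 0, 0, 1], [0, 0, 0, 0, 0, 0, 1]], "grip_force": 90}}

```text
time: 7.02
tool_pos: [496.7, 100.6, 144.2]
tcp_rot: [-0.092, 1.564, 0.097]
contact_force: [-0.5, -0.9, -0.3]
width: 29.3
```

```bash
python3 -c "
from h import *
goto((496,101,141),.12);print(r.get_state()['ft_torque'])"
```

```text
tcp [496.7 100.6 144.2] F [-0.5 -0.9 -0.3] w 29.3 t 7.02 shift mm [ 3.2  0.5 -0.6]
turn [ 0.   0.3 -0.2]
[-0.02294997  0.15667355 -0.0415164 ]
```

Call:
{"method": "servo_tool", "body": {"targets": [[-0.0014, 0, 0.0009, 0, 2.3, 0, 1], [-0.0014, 0, 0.0009, 0, 2.3, 0, 1], [-0.0014, 0, 0.0009, 0, 2.3, 0, 1]]}}

```text
time: 7.27
tool_pos: [499.8, 101.2, 147.6]
tcp_rot: [-0.1, 1.683, 0.094]
contact_force: [-0.2, -1.4, -4.1]
width: 29.3
```

```bash
python3 -c "
from h import *
goto((496,101,144),.097);print(r.get_state()['ft_torque'])"
```

```text
tcp [499.8 101.2 147.6] F [-0.2 -1.4 -4.1] w 29.3 t 7.27 shift mm [ 4.1  0.2 -3.3]
turn [ 1.4 -6.6 -0.1]
[-0.00611184 -0.91525014  0.02193908]
```

Call:
{"method": "servo_tool", "body": {"targets": [[-0.0014, 0, 0.0005, 0, 2.3, 0, 1], [-0.0014, 0, 0.0005, 0, 2.3, 0, 1], [-0.0014, 0, 0.0005, 0, 2.3, 0, 1], [0, 0, 0, 0, 0.5, 0, 1]]}}

```text
time: 7.6
tool_pos: [504.5, 101.9, 151.5]
tcp_rot: [-0.109, 1.814, 0.09]
contact_force: [-2.8, -0.4, 7.1]
width: 29.1
```

```bash
python3 - <<'E'
from h import *
goto((496,101,144),.097);print(r.get_state()['ft_torque'])
a=shot('scene','s4')
cv2.imwrite('pics/s4c.png',cv2.resize(a['image'][140:280,120:280],None,fx=4,fy=4,interpolation=cv2.INTER_CUBIC))
E
```

```text
tcp [504.5 101.9 151.5] F [-2.8 -0.4  7.1] w 29.1 t 7.6 shift mm [ 9.3  0.1 -6.5]
turn [  1.5 -14.1   0. ]
[0.07110895 0.16121913 0.19341574]
```

View pics/s4c.png

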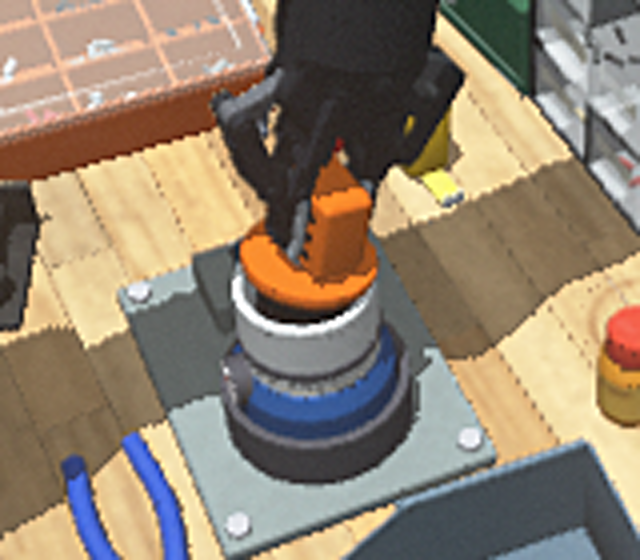

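Call:
{"method": "servo_tool", "body": {"targets": [[0, 0, -0.0013, 0, -2.4, 0, 1], [0, 0, -0.0013, 0, -2.4, 0, 1], [0, 0, -0.0013, 0, -2.4, 0, 1], [0, 0, -0.0013, 0, -2.4, 0, 1], [0, 0, -0.0013, 0, -2.4, 0, 1]]}}

```text
time: 8.07
tool_pos: [497.8, 100.6, 152.9]
tcp_rot: [-0.097, 1.604, 0.096]
contact_force: [-2.8, -1.3, 8.1]
width: 29.2
```

```bash
python3 -c "
from h import *
goto((496,101,144),.097);print(r.get_state()['ft_torque'])"
```

```text
tcp [497.8 100.6 152.9] F [-2.8 -1.3  8.1] w 29.2 t 8.07 shift mm [ 9.   0.6 -1.4]
turn [ 1.5 -2.  -0. ]
[-0.21480527  1.04458089  0.03465522]
```

Call:
{"method": "servo_tool", "body": {"targets": [[-0.001, 0, -0.0009, 0, -2.4, 0, 1], [-0.001, 0, -0.0009, 0, -2.4, 0, 1], [-0.001, 0, -0.0009, 0, -2.4, 0, 1], [-0.001, 0, -0.0009, 0, -2.4, 0, 1]]}}

```text
time: 8.4
tool_pos: [490.1, 99.8, 155.9]
tcp_rot: [-0.087, 1.436, 0.102]
contact_force: [-1.3, 0.4, 2.8]
width: 29.3
```

```bash
python3 -c "
from h import *
goto((496,101,144),.097);print(r.get_state()['ft_torque'])"
```

```text
tcp [490.1  99.8 155.9] F [-1.3  0.4  2.8] w 29.3 t 8.4 shift mm [12.5  0.4  4.3]
turn [ 1.5  7.6 -0.2]
[-0.24998326  0.87876831  0.00693549]
```

Call:
{"method": "servo_tool", "body": {"targets": [[-0.001, 0, -0.0006, 0, -2.4, 0, 1], [-0.001, 0, -0.0006, 0, -2.4, 0, 1], [-0.001, 0, -0.0003, 0, -1.5, 0, 1]]}}

```text
time: 8.65
tool_pos: [484.2, 98.9, 157.8]
tcp_rot: [-0.079, 1.327, 0.106]
contact_force: [1.5, -1.4, -1.5]
width: 28.8
```

```bash
python3 - <<'E'
from h import *
goto((496,101,144),.097);print(r.get_state()['ft_torque'])
a=shot('scene','s5')
cv2.imwrite('pics/s5c.png',cv2.resize(a['image'][140:280,120:280],None,fx=4,fy=4,interpolation=cv2.INTER_CUBIC))
E
```

```text
tcp [484.2  98.9 157.8] F [ 1.5 -1.4 -1.5] w 28.8 t 8.65 shift mm [16.2  0.6  8.3]
turn [ 1.4 13.9 -0.3]
[-0.19231686  0.23137371 -0.09747742]
```

View pics/s5c.png

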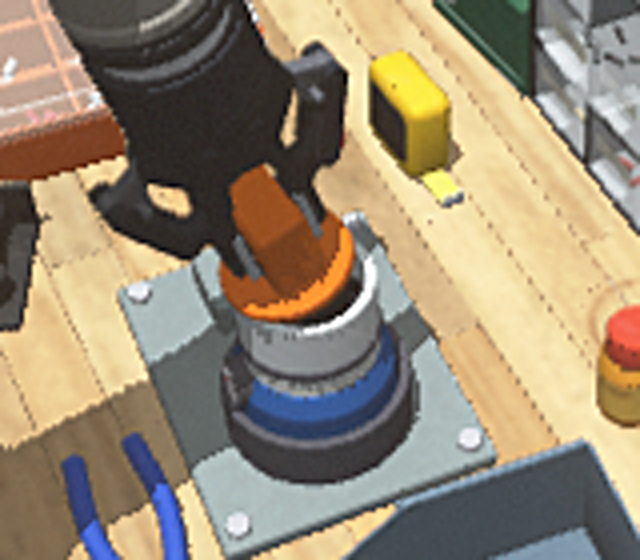

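Call:
{"method": "servo_tool", "body": {"targets": [[0, 0, 0.0015, 0, 2.4, 0, 1], [0, 0, 0.0015, 0, 2.4, 0, 1], [-0.0003, 0, 0.0015, 0, 2.4, 0, 1], [-0.0005, 0, 0.0015, 0, 2.4, 0, 1], [-0.0005, 0, 0.0015, 0, 2.4, 0, 1]]}}

```text
time: 9.12
tool_pos: [494.7, 100.4, 162.4]
tcp_rot: [-0.091, 1.529, 0.104]
contact_force: [-1.0, -1.2, 1.9]
width: 28.8
```

```bash
python3 -c "
from h import *
goto((496,101,144),.097);print(r.get_state()['ft_torque'])"
```

```text
tcp [494.7 100.4 162.4] F [-1.  -1.2  1.9] w 28.8 t 9.12 shift mm [18.5  0.3  0.7]
turn [ 1.6  2.3 -0.4]
[-0.33939415  0.23758179  0.00190531]
```

Call:
{"method": "servo_tool", "body": {"targets": [[-0.001, 0, 0.0008, 0, 2.4, 0, 1], [-0.001, 0, 0.0008, 0, 2.4, 0, 1], [-0.001, 0, 0.0008, 0, 2.4, 0, 1], [-0.001, 0, 0.0008, 0, 2.4, 0, 1]]}}

```text
time: 9.45
tool_pos: [502.3, 101.2, 166.0]
tcp_rot: [-0.103, 1.699, 0.098]
contact_force: [1.0, -0.7, -2.4]
width: 29.2
```

```bash
python3 -c "
from h import *
goto((496,101,144),.097);print(r.get_state()['ft_torque'])"
```

```text
tcp [502.3 101.2 166. ] F [ 1.  -0.7 -2.4] w 29.2 t 9.45 shift mm [22.6  0.5 -3.4]
turn [ 1.7 -7.5 -0.2]
[ 0.03093773 -0.48831623  0.01687046]
```

Call:
{"method": "servo_tool", "body": {"targets": [[-0.001, 0, -0.0015, 0, -2.5, 0, 1], [-0.001, 0, -0.0015, 0, -2.5, 0, 1], [-0.0015, 0, -0.0015, 0, -2.5, 0, 1], [-0.002, 0, 0, 0, 0, 0, 1], [-0.003, 0, 0, 0, 0, 0, 1]]}}

```text
time: 9.87
tool_pos: [496.0, 101.0, 168.2]
tcp_rot: [-0.101, 1.585, 0.1]
contact_force: [0.8, 0.7, -2.7]
width: 28.8
```

```bash
python3 -c "
from h import *
goto((496,101,260),.097);print(r.get_state()['ft_torque'])"
```

```text
tcp [496.  101.  168.2] F [ 0.8  0.7 -2.7] w 28.8 t 9.87 shift mm [-91.8   0.1  -1.5]
turn [ 1.8 -0.9 -0. ]
[-0.02631182 -0.19533814 -0.00877879]
```

Call:
{"method": "servo_tool", "body": {"targets": [[-0.004, 0, 0, 0, -0.9, 0, 1], [-0.007, 0, 0, 0, 0, 0, 1], [-0.01, 0, 0, 0, 0, 0, 1], [-0.012, 0, 0, 0, 0, 0, 1], [-0.012, 0, 0, 0, 0, 0, 1], [-0.012, 0, 0, 0, 0, 0, 1], [-0.012, 0, 0, 0, 0, 0, 1], [-0.01, 0, 0, 0, 0, 0, 1], [-0.004, 0, 0, 0, 0, 0, 1], [0, 0, 0, 0, 0, 0, 1]]}}

```text
time: 10.7
tool_pos: [500.3, 101.3, 262.6]
tcp_rot: [-0.099, 1.564, 0.1]
contact_force: [0.8, -0.1, -1.3]
width: 29.0
```

```bash
python3 - <<'E'
from h import *
goto((496,101,260),-.05)
d=shot('top','t6')
s=shot('scene','s6')
im=np.hstack([cv2.resize(d['image'][150:300,170:340],(510,450),interpolation=cv2.INTER_CUBIC)])
cv2.imwrite('pics/t6c.png',im)
cv2.imwrite('pics/s6c.png',cv2.resize(s['image'][100:340,110:310],None,fx=2.4,fy=2.4,interpolation=cv2.INTER_CUBIC))
E
```

```text
tcp [500.3 101.3 262.6] F [ 0.8 -0.1 -1.3] w 29.0 t 10.7 shift mm [ 2.5  0.3 -4.3]
turn [10.1  0.3 -0. ]
```

View pics/s6c.png

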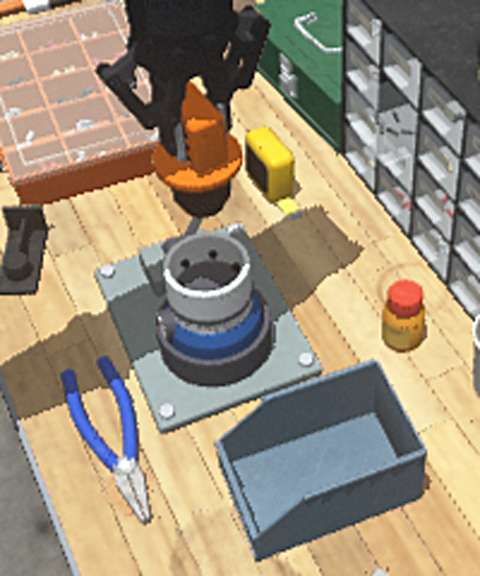

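```bash
python3 - <<'E'
from h import *
d=load('t0');s=load('s6')
T=[(175+u/4,190+v/4) for u,v in((437,31),(591,45),(415,258),(560,270))]
S=[(110+u/2.4,100+v/2.4) for u,v in((376,363),(424,456),(219,440),(258,553))]
Z=[78,78,41,41]
A=np.array([onz(d,*p,z) for p,z in zip(T,Z)]);B=np.array([onz(s,*p,z) for p,z in zip(S,Z)])
for C in(A,B):
    x=C[0]+C[1]-C[2]-C[3];y=C[0]+C[2]-C[1]-C[3];print(C.round(0).tolist(),C.mean(0).round(1),np.arctan2(x[1],x[0]),np.arctan2(-y[0],y[1]),np.linalg.norm(x)/2,np.linalg.norm(y[:2])/2)
print([tri(d,p,s,q).round(0).tolist() for p,q in zip(T,S)])
goto((516,-68,262),-.055)
E
```

```text
[[593.0, -27.0, 78.0], [583.0, -128.0, 78.0], [445.0, -15.0, 41.0], [436.0, -111.0, 41.0]] [514.1 -70.2  59.5] -0.0977726395630022 -0.08891418518508595 152.84538708018556 99.20987829610895
[[592.0, -34.0, 78.0], [580.0, -132.0, 78.0], [449.0, -18.0, 41.0], [434.0, -127.0, 41.0]] [513.6 -78.   59.5] -0.0708608351185897 -0.12438775361774482 149.77110936037835 104.27332104853427
[[594.0, -28.0, 69.0], [583.0, -129.0, 72.0], [447.0, -16.0, 38.0], [436.0, -116.0, 19.0]]
tcp [499.7 101.1 261.3] F [-0.  -0.7 -2.9] w 29.2 t 10.8 shift mm [  -0.7 -169.9   -5.2]
turn [10.4  0.2 -0. ]
```

```bash
python3 - <<'E'
from h import *
d=load('t0')
for n,u,v,z in(('floor r top',550,52,2),('floor r bot',546,248,2),('rim r outer back',592,45,78),('rim r at drop',580,205,78),('rim l back',437,31,78),('rim r in back',576,48,78)):
    print(n,onz(d,175+u/4,190+v/4,z).round(0))
im=cv2.imread('pics/t0.png')
cv2.imwrite('pics/bin0.png',cv2.resize(im[185:270,265:340],None,fx=7,fy=7,interpolation=cv2.INTER_CUBIC))
E
```

```text
floor r top [ 585. -115.    2.]
floor r bot [ 449. -110.    2.]
rim r outer back [ 583. -129.   78.]
rim r at drop [ 480. -118.   78.]
rim l back [593. -27.  78.]
rim r in back [ 581. -118.   78.]
```

View pics/bin0.png

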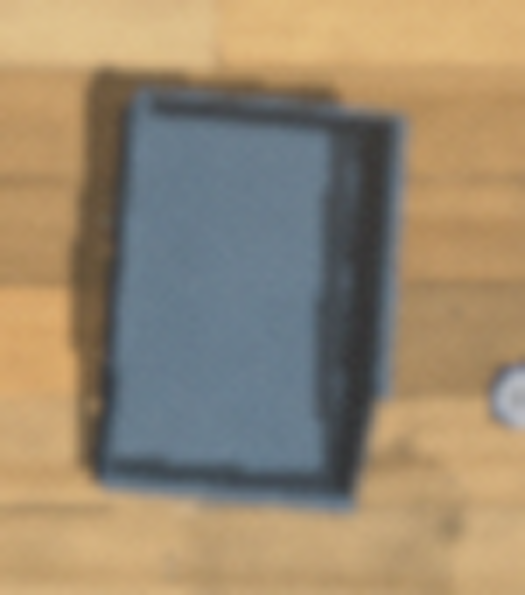

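Call:
{"method": "servo_tool", "body": {"targets": [[0, 0, 0, 6.2, 0, 0, 1], [0, 0, 0, 6.2, 0, 0, 1], [0, -0.015, 0, 0, 0, 0, 1], [0, -0.02, 0, 0, 0, 0, 1], [0, -0.02, 0, 0, 0, 0, 1], [0, -0.02, 0, 0, 0, 0, 1], [0, -0.02, 0, 0, 0, 0, 1], [0, -0.02, 0, 0, 0, 0, 1], [0, -0.02, 0, 0, 0, 0, 1], [0, -0.02, 0, 0, 0, 0, 1], [0, -0.012, 0, 0, 0, 0, 1], [0, -0.005, 0, 0, 0, 0, 1], [0, 0, 0, 0, 0, 0, 1]]}}

```text
time: 11.88
tool_pos: [472.9, -89.3, 252.5]
tcp_rot: [0.053, 1.589, -0.066]
contact_force: [0.1, 0.2, -2.4]
width: 29.0
```

```bash
python3 -c "
from h import *
goto((514,-70,140),-.09)"
```

```text
tcp [472.9 -89.3 252.5] F [ 0.1  0.2 -2.4] w 29.0 t 11.88 shift mm [111.5  23.4  41.7]
turn [ 0.8 -1.1  0.5]
```

Call:
{"method": "servo_tool", "body": {"targets": [[0, 0.006, 0.01, 0.8, -1, 0.4, 1], [0, 0.007, 0.012, 0, 0, 0, 1], [0, 0.006, 0.012, 0, 0, 0, 1], [0.005, 0.004, 0.007, 0, 0, 0, 1], [0.015, 0, 0, 0, 0, 0, 1], [0.015, 0, 0, 0, 0, 0, 1], [0.015, 0, 0, 0, 0, 0, 1], [0.01, 0, 0, 0, 0, 0, 1], [0.005, 0, 0, 0, 0, 0, 1], [0, 0, 0, 0, 0, 0, 1]]}}

```text
time: 12.72
tool_pos: [522.1, -54.6, 180.1]
tcp_rot: [0.061, 1.569, -0.049]
contact_force: [-0.1, -0.5, -2.2]
width: 29.2
```

```bash
python3 -c "
from h import *
goto((514,-70,140),-.09)"
```

```text
tcp [522.1 -54.6 180.1] F [-0.1 -0.5 -2.2] w 29.2 t 12.72 shift mm [ 39.9 -16.2  -7. ]
turn [ 1.2  0.1 -0.4]
```

Call:
{"method": "servo_tool", "body": {"targets": [[0, -0.006, -0.003, 1, 0, -0.4, 1], [0, -0.006, -0.003, 0, 0, 0, 1], [0, -0.003, -0.001, 0, 0, 0, 1], [0.01, 0, 0, 0, 0, 0, 1], [0.01, 0, 0, 0, 0, 0, 1], [0.005, 0, 0, 0, 0, 0, 1], [0, 0, 0, 0, 0, 0, 1]]}}

```text
time: 13.3
tool_pos: [515.1, -69.9, 154.9]
tcp_rot: [0.069, 1.563, -0.068]
contact_force: [1.1, 0.4, -1.7]
width: 29.2
```

```bash
python3 - <<'E'
from h import *
goto((514,-70,67),-.09)
s=shot('scene','s7')
cv2.imwrite('pics/s7c.png',cv2.resize(s['image'][190:340,180:310],None,fx=4,fy=4,interpolation=cv2.INTER_CUBIC))
E
```

```text
tcp [515.1 -69.9 154.9] F [ 1.1  0.4 -1.7] w 29.2 t 13.3 shift mm [87.9 -0.3 -1.6]
turn [ 0.1  0.4 -0.1]
```

View pics/s7c.png

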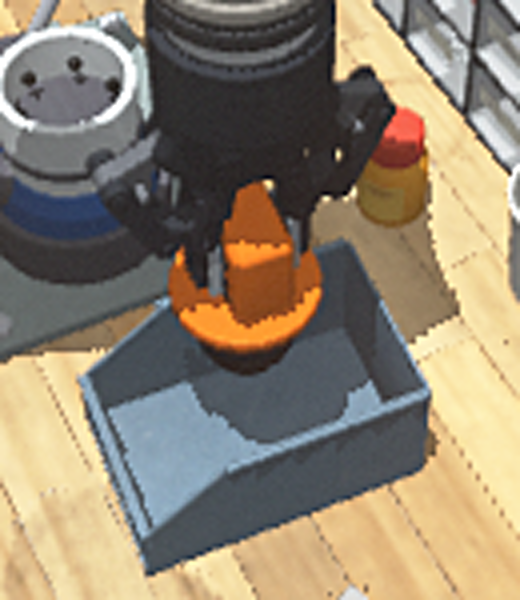

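The plug hangs over the bin's middle (crop 245,330), and the bin has not moved. I'm lowering in stages.

Call:
{"method": "servo_tool", "body": {"targets": [[0.01, 0, -0.001, 0, 0.3, 0, 1], [0.01, 0, 0, 0, 0, 0, 1], [0.01, 0, 0, 0, 0, 0, 1], [0.008, 0, 0, 0, 0, 0, 1], [0.004, 0, 0, 0, 0, 0, 1], [0, 0, 0, 0, 0, 0, 1]]}}

```text
time: 13.85
tool_pos: [514.3, -69.2, 108.2]
tcp_rot: [0.069, 1.57, -0.067]
contact_force: [-0.5, -0.0, -1.9]
width: 29.3
```

```bash
python3 -c "
from h import *
goto((514,-70,67),-.09)"
```

```text
tcp [514.3 -69.2 108.2] F [-0.5 -0.  -1.9] w 29.3 t 13.85 shift mm [41.2 -0.8 -0.2]
turn [ 0.2 -0.  -0.1]
```

Call:
{"method": "servo_tool", "body": {"targets": [[0.008, -0.0005, 0, 0, 0, 0, 1], [0.008, 0, 0, 0, 0, 0, 1], [0.007, 0, 0, 0, 0, 0, 1], [0.005, 0, 0, 0, 0, 0, 1], [0.003, 0, 0, 0, 0, 0, 1], [0.002, 0, 0, 0, 0, 0, 1], [0, 0, 0, 0, 0, 0, 1]]}}

```text
time: 14.43
tool_pos: [514.5, -69.7, 71.5]
tcp_rot: [0.068, 1.57, -0.067]
contact_force: [0.2, -0.4, -1.9]
width: 29.4
```

```bash
python3 -c "
from h import *
goto((514,-70,67),-.09)"
```

```text
tcp [514.5 -69.7  71.5] F [ 0.2 -0.4 -1.9] w 29.4 t 14.43 shift mm [ 4.5 -0.3 -0.5]
turn [ 0.2 -0.  -0. ]
```

Call:
{"method": "servo_tool", "body": {"targets": [[0.002, 0, 0, 0, 0, 0, 1], [0.0015, 0, 0, 0, 0, 0, 1], [0.001, 0, 0, 0, 0, 0, 1], [0.001, 0, 0, 0, 0, 0, 1]]}}

```text
time: 14.77
tool_pos: [515.3, -70.1, 67.7]
tcp_rot: [0.069, 1.568, -0.067]
contact_force: [-3.2, 0.6, 8.4]
width: 28.7
```

Floor contact (Fz +8 N). I'm releasing partway and rising straight up.

Call:
{"method": "servo_tool", "body": {"targets": [[0, 0, 0, 0, 0, 0, 0.2], [0, 0, 0, 0, 0, 0, 0.0], [0, 0, 0, 0, 0, 0, -0.3], [0, 0, 0, 0, 0, 0, -0.4], [0, 0, 0, 0, 0, 0, -0.4], [-0.005, 0, 0, 0, 0, 0, -0.4], [-0.012, 0, 0, 0, 0, 0, -0.4], [-0.02, 0, 0, 0, 0, 0, -0.4], [-0.025, 0, 0, 0, 0, 0, -0.4], [-0.03, 0, 0, 0, 0, 0, -0.4], [-0.03, 0, 0, 0, 0, 0, -0.4], [-0.03, 0, 0, 0, 0, 0, -0.4], [-0.02, 0, 0, 0, 0, 0, -0.4], [0, 0, 0, 0, 0, 0, -0.4]]}}

```text
time: 15.93
tool_pos: [514.6, -70.8, 249.8]
tcp_rot: [0.069, 1.567, -0.069]
contact_force: [1.2, -0.1, -0.0]
width: 60.0
```

```bash
python3 - <<'E'
from h import *
goto((514,-70,250),-.09)
s=shot('scene','s8')
cv2.imwrite('pics/s8c.png',cv2.resize(s['image'][130:340,110:310],None,fx=2.8,fy=2.8,interpolation=cv2.INTER_CUBIC))
E
```

```text
tcp [514.6 -70.8 249.8] F [ 1.2 -0.1 -0. ] w 60.0 t 15.93 shift mm [-0.2  0.8 -0.7]
turn [ 0.1  0.2 -0. ]
```

View pics/s8c.png

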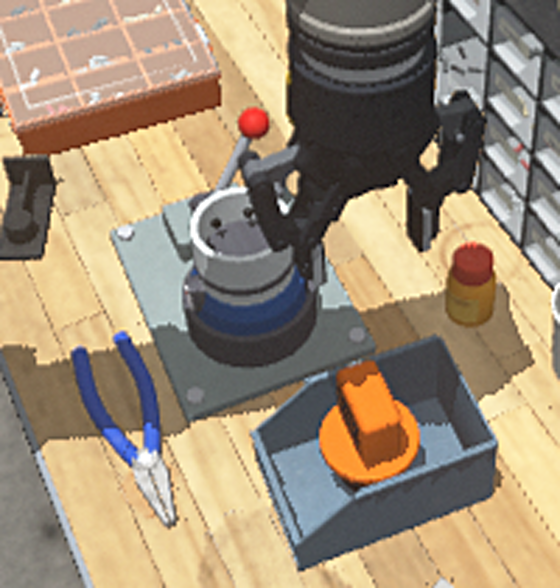

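```bash
python3 -c "
from h import *
print(r.sign_off())"
```

```text
the job is handed in; nothing more can be done
None
```

The job is done and handed in at about 16 s of robot time, against the 56 s limit. The system gives no verdict, so the points below are my own checks.

- **Vent lever:** I pushed it over with the fingers shut, before touching the plug, until it met its stop at about 8 N. The ball then measured x ≈ 549 mm, where fully open predicts 548 mm. I estimate about 1.0 rad.
- **Plug:** I gripped the handle and leaned it about +0.24, −0.24, then +0.13 rad with a light lift. No upward pull at the wrist went above about 4 N at any reading, well short of the 17 N that lifts the canister. Both pictures taken during the leans show the canister home.
- **Placing:** I lowered the plug to the bin floor until it touched (about 8 N), opened the jaws partway and rose straight up.

The last picture shows the plug standing upright inside the bin, the lever over, the canister home and the gripper clear. The pliers and bottle look undisturbed. The tape measure is hidden behind the arm in that picture, but nothing came near it.

**Disagreements:** the top and scene views differed by 8 mm on the bin's sideways (y) position. I used the top-view value, and the plug came to rest clear of the walls. The arm also drifted up to about 40 mm from a commanded position after the long carry to the bin (7–20 mm on shorter moves). I corrected this before each grasp and placing.

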